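Make up two check-weight cases

ROBOT

A 7-joint arm with a two-finger parallel gripper is mounted at the origin on a cart in front of the work surface, level with it; the furniture and walls round the work are solid. World frame = base frame: x ahead of the robot, y to its left, z up, the work surface at z = 0. Lengths are in mm, angles in rad, forces in N, time in s.
With the tool pointing down it reaches from about 400 to 875 mm from the base axis. Payload 4.4 kg.
Tool frame: the origin (TCP) lies on the centre line of the jaws, within the pads' length; the fingertips stand 25 mm ahead of it and the grasp point (between the pads) lies 6 mm ahead of it (ctrl.finger_overhang is the distance from the TCP to the fingertips, in mm); z points along the fingers, y is the line along which they close (so a half turn about z gives the same grasp; the last joint's range is limited). The gripper opens to 85 mm and grips with 20 to 120 N. Pads are 22 mm wide; open, the fingers measure 114 mm over their backs; the gripper's body (76 mm by 85 mm) begins 54 mm behind the grasp point. The pads swing forward as they close: fully open they stand 13 mm farther back than shut.
Start: joints at [-1.376, 0.628, 0.038, 1.517, -0.027, 0.996, -0.02], TCP at [167.581, 628.04, 256.313] pointing down, gripper open.
Joint ranges: [-3.06, 3.06], [-0.37, 2.12], [-1.25, 1.32], [0.18, 2.47], [-1.1, 4.24], [0.23, 1.98], [-2.94, 2.94]. Speed limits (rad/s): [2.57, 2.57, 3.14, 3.14, 3.14, 3.14, 3.14].

INTERFACE

Orientations are given as [roll, pitch, yaw] about the fixed x, y, z axes, in that order (R = Rz(yaw) Ry(pitch) Rx(roll)).
In Python, from cell import ctrl gives the robot as it stands. The module is installed in compiled form; this text tells all that it offers.
- The arm moves only by the tool play_rows, never from a script. Its argument "targets" is a list of rows, each a list of 5 numbers: the closure, from 0 (fully open) to 1 (shut), then the shift along the tool's x, y, z in cm, then the turn about the tool's z in degrees. In form: [[gripper, dx, dy, dz, spin], ...]. A call has 1 to 10 rows; each row is the pose to reach, as a shift and turn from the pose commanded when the call began, along the tool's axes at that moment; what a row does not reach only later rows make up. A row lasts 1/10 s, in which the tool goes at most 50 mm and 8.59 degrees, less where a joint would pass 70% of its speed; a pose out of reach is approached as far as the arm can. A call with a gripper value outside its range is refused whole. The fingers move at their own pace and stop on an object; the grip force is fixed at half the most. Time passes only in rows, so rows that repeat a pose let the fingers close. It gives the time, the measured TCP pose, the force, the opening and the grip force at its end, in the units of the state.
- ctrl.read_state(): the state, without advancing time (a new reading comes with each control period).
- ctrl.get_image(name): name is "scene" or "top"; returns (picture, depth): 400x640x3 uint8, red, green, blue; 400x640 float32, mm along the optical axis (not along the pixel's ray), 0 where there is no reading.
- ctrl.calibration(name): a dict with "vfov" (degrees; the focal length in pixels is half the picture's height over the tangent of half this angle, whatever the lens; pixels are square), "cx", "cy" (the principal point, pixels), "extrinsics" (4x4, takes a point from camera to world coordinates). Camera axes: x right, y down, z forward; pixel columns grow to the right and rows downward; lengths in mm; the calibration is good to about 2 mm. A picture is of the moment at which its call begins. calibration takes no time and is no camera call.
- ctrl.finish_job(): hands the job in; it is judged then, once.
Trained networks look in the newest picture that a camera, given by its name, has taken for a name from the list of things; names that differ only in an ending like _2 or _b are one class to them, and where a whole thing is asked for, a point or a joint stands for the part that bears it (a point fixed in the world has none). Each returns a list of dicts, best first, with "confidence" (0 to 1); they miss things now and then, are a little off and sometimes report something else, mostly with a low value. They report only what shows in the picture. A call takes as long as a camera call. They do not tell look-alikes from the thing itself.
- ctrl.search_frame(camera, name): "bbox" ([left, top, right, bottom] in pixels, round what is visible of it).
- ctrl.trace(camera, name): "pixels" (400x640 bool, what is visible of it) and "bbox" ([left, top, right, bottom] in pixels, round what is visible of it).
The state is a dict: "clock": time; "qpos": joint angles; "qd": joint speeds; "tau": joint torques, N m; "eef_pos": TCP position; "tool_rot": TCP orientation; "force": force on the tool from outside, world axes, zero at the start; "torque": the same for the moment, N m; "width": finger opening in mm; "gripper_force": force on a finger pad.
Only numpy, scipy, OpenCV 4.12 (cv2) and the standard library are available. Lean on these libraries where they do the work, as an engineer would, in place of code of your own. Each camera call takes 0.05 s, during which the arm holds its last target. There are 200 camera calls.

TASK

Make up the two check-weight cases that lie open on the bench. The smaller case takes the large weight and one of the two middle-sized weights; the bigger case takes the other middle-sized weight, the small weight, and the tweezers laid flat in its long tray. Set every weight down gently (never drop one) so that it stands upright on the bottom of the round nest cut for its size, let go of everything, and leave the little beaker and the rubber stopper where they stand.

Things in the scene. Friction and masses are not known exactly. Their poses are not given: they have to be found in the camera images.
- weight_large: Solid brass calibration weight: a round body with a small round knob on top, by which it is meant to be taken. The largest: body 42 mm across and 34 mm high, knob 20 mm across, top of the knob at 46 mm, 500 g. Origin at the centre of the underside, z up (turning about z does not matter).
- weight_mid_1: Solid brass calibration weight: a round body with a small round knob on top, by which it is meant to be taken. Middle size: body 32 mm across and 28 mm high, knob 14 mm across, top of the knob at 36 mm, 200 g. There are two alike; either may go to either case. Origin at the centre of the underside, z up (turning about z does not matter).
- weight_mid_2: Solid brass calibration weight: a round body with a small round knob on top, by which it is meant to be taken. The other middle-sized weight, same as the first: body 32 mm across and 28 mm high, knob 14 mm across, top at 36 mm, 200 g. Origin at the centre of the underside, z up (turning about z does not matter).
- weight_small: Solid brass calibration weight: a round body with a small round knob on top, by which it is meant to be taken. The smallest: body 25 mm across and 21 mm high, knob 11 mm across, top of the knob at 28 mm, 100 g. Origin at the centre of the underside, z up (turning about z does not matter).
- tweezers: Steel laboratory tweezers, loose, lying flat on the bench: 125 mm long (along y), 12 mm wide (x) at the widest, 8 mm high. Origin at the middle of the length and width, on the underside; z up; either end may point either way.
- short_case: Smaller open aluminium case, fixed; base 100 (x) x 140 (y) mm, rim 40 mm high, foam top at z = 37; equal lid folded flat open behind it (+x), 40 high. Round nests, 14 deep (floor z = 23): for the large weight 54 across at (x, y) = (0, 30), for a middle weight 44 across at (0, -34). Origin: centre of the base's underside, on the bench; x from front to lid, y left, z up.
- long_case: Bigger open aluminium case, fixed; base 130 (x) x 166 (y) mm, heights, lid, origin and axes as the smaller case. Recesses 14 mm deep (floor z = 23): in front, round nests for a middle weight, 44 across at (x, y) = (-35, 38), and for the small weight, 36 across at (-35, -38); behind them the tweezers' long tray, 60 (x) by 146 (y), centred at (27, 0).
- small_beaker: Little glass beaker, 43 mm across, 57 mm high, loose, standing among the weights; to be left where it stands. Origin at the centre of the underside, z up (turning about z does not matter).
- rubber_stopper: Red-brown rubber stopper, 27 mm across, 25 mm high, loose, standing among the weights; to be left where it stands. Origin at the centre of the underside, z up (turning about z does not matter).
There are look-alikes about, which are no part of the job. What is shaped like the weight_small but green or turquoise is not meant.

How it is judged (in metres and radians):
At the end, for the whole second after the job is handed in: Each weight stands in its own size of nest in the case named: within 8 mm of its centre in x and y, underside within 4 mm of the floor, tilt under 0.15 rad. The tweezers lie flat inside the tray, within 0.35 rad of its length. Beaker and stopper within 30 mm of their start. All released, at rest (x of weight_large in the frame of short_case between -0.008 and 0.008 m and y of weight_large in the frame of short_case between 0.022 and 0.038 m and z of weight_large in the frame of short_case between 0.019 and 0.027 m and x of weight_small in the frame of long_case between -0.043 and -0.027 m and y of weight_small in the frame of long_case between -0.046 and -0.03 m and z of weight_small in the frame of long_case between 0.019 and 0.027 m and x of tweezers in the frame of long_case between 0.001 and 0.053 m and y of tweezers in the frame of long_case between -0.015 and 0.015 m and z of tweezers in the frame of long_case between 0.019 and 0.027 m and ((x of weight_mid_1 in the frame of short_case between -0.008 and 0.008 m and y of weight_mid_1 in the frame of short_case between -0.042 and -0.026 m and z of weight_mid_1 in the frame of short_case between 0.019 and 0.027 m and x of weight_mid_2 in the frame of long_case between -0.043 and -0.027 m and y of weight_mid_2 in the frame of long_case between 0.03 and 0.046 m and z of weight_mid_2 in the frame of long_case between 0.019 and 0.027 m) or (x of weight_mid_2 in the frame of short_case between -0.008 and 0.008 m and y of weight_mid_2 in the frame of short_case between -0.042 and -0.026 m and z of weight_mid_2 in the frame of short_case between 0.019 and 0.027 m and x of weight_mid_1 in the frame of long_case between -0.043 and -0.027 m and y of weight_mid_1 in the frame of long_case between 0.03 and 0.046 m and z of weight_mid_1 in the frame of long_case between 0.019 and 0.027 m)) and angle between each of weight_large, weight_mid_1, weight_mid_2, weight_small, tweezers's own z axis and vertical below 0.15 rad and linear speed of each of weight_large, weight_mid_1, weight_mid_2, weight_small, tweezers below 0.02 m/s and angular speed of each of weight_large, weight_mid_1, weight_mid_2, weight_small, tweezers below 0.2 rad/s and angle between the y axis of tweezers and the y axis of long_case, either way round below 0.35 rad and distance of each of small_beaker, rubber_stopper from where it was at the start of the episode below 0.03 m); the robot touches nothing.
It fails at once if a weight is dropped: it moves faster than 0.6 m/s (a fall of some 2 cm) with no finger on it ((linear speed of weight_large above 0.6 m/s and contact force between the fingers and weight_large below 0.05 N) or (linear speed of weight_mid_1 above 0.6 m/s and contact force between the fingers and weight_mid_1 below 0.05 N) or (linear speed of weight_mid_2 above 0.6 m/s and contact force between the fingers and weight_mid_2 below 0.05 N) or (linear speed of weight_small above 0.6 m/s and contact force between the fingers and weight_small below 0.05 N)).
It fails at once if the beaker or the stopper is moved more than 30 mm or tipped over (distance of any of small_beaker, rubber_stopper from where it was at the start of the episode above 0.03 m or angle between any of small_beaker, rubber_stopper's own z axis and vertical above 0.5 rad).
It also fails if it takes over 104 s, if anything falls off the work surface, if the arm or the gripper's body presses on something with over 40 N, if the wrist force passes 120 N, or if a joint passes its speed limit or range.

## Working session

There is one attempt and no reset: what is moved stays moved. The work goes in short steps, Python scripts to look and compute and a tool call to move; the robot and the scene stay as the last step left them, time stands still between calls to the robot, and variables do not carry over. Pictures are saved under pics/ and viewed, at most 14 in all, crops included, and the job is handed in when it is done.

Besides the shell and the picture viewer there is one more tool, called after ">>>" as name([rows], argument=value, ...), one row to a line, values as JSON. play_rows: Moves the arm, as the interface text tells. Its arguments: {"type":"object","properties":{"targets":{"type":"array"}},"required":["targets"]}

```bash
mkdir -p pics; cat > h.py <<'E'
import numpy as np, cv2
from cell import ctrl
def cloud(cam, depth):
    c=ctrl.calibration(cam); f=200/np.tan(np.radians(c["vfov"])/2)
    v,u=np.mgrid[0:400,0:640]
    P=np.stack([(u-c["cx"])*depth/f,(v-c["cy"])*depth/f,depth],-1)
    E=np.array(c["extrinsics"]); return P@E[:3,:3].T+E[:3,3]
def save(n,img): cv2.imwrite(f"pics/{n}.png",cv2.cvtColor(img,cv2.COLOR_RGB2BGR))
E
python3 - <<'E'
from h import *
print(ctrl.read_state())
for cam in("top","scene"):
    im,d=ctrl.get_image(cam); save(cam+"0",im); np.savez(cam+"0",im=im,d=d); P=cloud(cam,d)
    print(cam,ctrl.calibration(cam))
    for n in["weight_large","weight_mid_1","weight_small","tweezers","short_case","long_case","small_beaker","rubber_stopper"]:
        for r in ctrl.trace(cam,n)[:5]:
            m=r["pixels"]&(d>0); p=P[m]
            print(n,round(r["confidence"],2),np.round(r["bbox"]),np.round(np.median(p,0)) if len(p) else None, np.round(np.percentile(p,[2,98],axis=0)).tolist() if len(p) else None)
E
```

```text
{'clock': 0.0, 'qpos': array([-1.37579085,  0.62929467,  0.03844355,  1.51835594, -0.0270016 ,
        0.99630027, -0.0199844 ]), 'qd': array([ 2.47546800e-04, -1.06280772e-04,  1.53649886e-04,  2.01120982e-03,
       -1.62299056e-04, -2.81879089e-04, -2.10428105e-05]), 'tau': array([ 2.08065289e-04, -5.63397110e+01,  1.22619655e+00, -1.93449837e+01,
        1.08787927e-02,  1.01756270e-02, -8.40631117e-06]), 'eef_pos': array([167.43319628, 627.47764467, 255.42627592]), 'tool_rot': array([-3.13975250e+00,  2.09556480e-05,  2.88080091e+00]), 'force': array([-0.05703483, -0.02832392,  0.25628142]), 'torque': array([-0.03618519, -0.00019203,  0.06430108]), 'gripper_force': 0.0, 'width': 85.5117905024977}
top {'vfov': 52.430762107179675, 'cx': 318.42080969955157, 'cy': 206.68621037367654, 'extrinsics': array([[-6.87304668e-03, -9.81341707e-01,  1.92148943e-01,
         3.36024021e+02],
       [-9.99889703e-01,  9.27433290e-03,  1.16003816e-02,
        -1.60278317e+01],
       [-1.31659916e-02, -1.92048019e-01, -9.81297210e-01,
         1.08894825e+03],
       [ 0.00000000e+00,  0.0000000
[... 1710 characters left out ...]
ight_small 0.42 [230. 204. 239. 214.] [676. 169.  17.] [[670.0, 157.0, 2.0], [687.0, 179.0, 28.0]]
tweezers 0.57 [342. 220. 376. 250.] [445.  -1.   3.] [[434.0, -62.0, -2.0], [456.0, 53.0, 8.0]]
short_case 0.71 [392. 144. 496. 213.] [ 444. -275.   26.] [[357.0, -363.0, 2.0], [566.0, -205.0, 39.0]]
long_case 0.92 [159. 216. 310. 359.] [469. 275.  23.] [[365.0, 188.0, 6.0], [626.0, 352.0, 40.0]]
long_case 0.74 [322. 160. 342. 181.] [632. -77.  38.] [[621.0, -102.0, 6.0], [661.0, -63.0, 56.0]]
small_beaker 0.75 [322. 158. 338. 183.] [632. -77.  38.] [[621.0, -102.0, 5.0], [661.0, -63.0, 56.0]]
rubber_stopper 0.53 [321. 201. 332. 216.] [548.   6.  20.] [[540.0, -16.0, -2.0], [565.0, 16.0, 25.0]]
```

```bash
python3 - <<'E'
from h import *
t=np.load("top0.npz")["im"]; s=np.load("scene0.npz")["im"]
save("a",cv2.resize(t[135:285,190:470],None,fx=2.85,fy=2.85,interpolation=cv2.INTER_CUBIC))
save("b",cv2.resize(s[130:370,150:510],None,fx=2.2,fy=2.2,interpolation=cv2.INTER_CUBIC))
E
```

```text
(no output)
```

View pics/a.png

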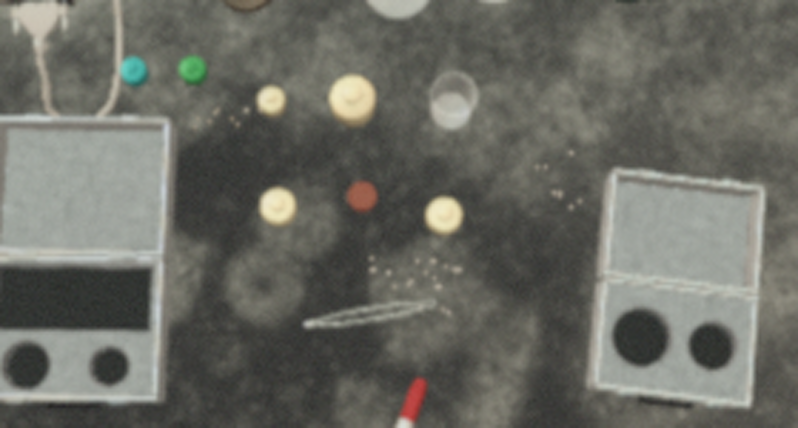

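View pics/b.png

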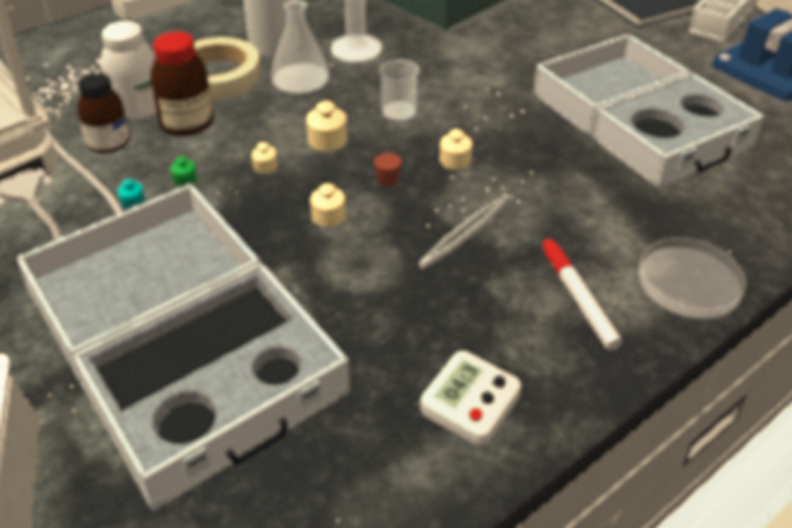

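Small-weight candidates in the top image are turquoise (237,160), green (257,159) and brass (285,170). I take the brass one, and both crops agree. Large weight is at (314,170), the mid weights at (287,207) and (346,211). The red-brown stopper is at (317,203), the beaker at (349,169), and the tweezers run from (297,249) to (343,241). Next I measure these precisely.

```bash
cat >> h.py <<'E'
from scipy.optimize import least_squares
def K(cam):
    c=ctrl.calibration(cam); return 200/np.tan(np.radians(c["vfov"])/2),c["cx"],c["cy"],np.array(c["extrinsics"])
def proj(cam,P):
    f,cx,cy,E=K(cam); q=(np.atleast_2d(P)-E[:3,3])@E[:3,:3]; return np.c_[f*q[:,0]/q[:,2]+cx,f*q[:,1]/q[:,2]+cy]
def onplane(cam,uv,z):
    f,cx,cy,E=K(cam); uv=np.atleast_2d(uv); r=np.c_[(uv[:,0]-cx)/f,(uv[:,1]-cy)/f,np.ones(len(uv))]@E[:3,:3].T
    return E[:3,3]+r*((z-E[2,3])/r[:,2])[:,None]
A=np.linspace(0,2*np.pi,40); C=np.c_[np.cos(A),np.sin(A)]
W={"L":(21,34,10,46),"M":(16,28,7,36),"S":(12.5,21,5.5,28)}
def silh(cam,k,xy,z0=0):
    R,h,r,t=W[k]; P=np.vstack([np.c_[xy+rr*C,np.full(40,z0+zz)] for rr,zz in((R,0),(R,h),(r,t))])
    m=cv2.moments(cv2.convexHull(proj(cam,P).astype(np.float32))); return np.array([m["m10"],m["m01"]])/m["m00"],m["m00"]
def blob(mask,uv):
    n,l,s,c=cv2.connectedComponentsWithStats(mask.astype(np.uint8))
    d=[np.linalg.norm(c[i]-uv)-(999 if s[i,4]<20 else 0)*-1 for i in range(1,n)]; i=1+int(np.argmin(d)); return l==i,c[i],s[i]
E
python3 - <<'E'
from h import *
D={c:np.load(c+"0.npz") for c in("top","scene")}
for cam in D:
    im=D[cam]["im"]; hsv=cv2.cvtColor(im,cv2.COLOR_RGB2HSV)
    brass=(hsv[...,0]>12)&(hsv[...,0]<38)&(hsv[...,1]>50)&(hsv[...,2]>100)
    for k,xy in(("L",(645,15)),("M",(543,83)),("M",(535,-76)),("S",(650,90))):
        m,c,s=blob(brass,silh(cam,k,np.array(xy))[0])
        sol=least_squares(lambda x:silh(cam,k,x)[0]-c,np.array(xy,float)).x
        print(cam,k,np.round(sol,1),"area",s[4],round(silh(cam,k,sol)[1]))
    g=im.max(-1); dark=g<85
    for n,uv,R in(("shortL",(414,253),27),("shortM",(439,256),22),("longM",(199,263),22),("longS",(228,263),18),("tray",(215,239),0)):
        if cam=="scene": uv=proj(cam,onplane("top",uv,37))[0]
        m,c,s=blob(dark,uv); pts=np.argwhere(m)[:,::-1]
        w=onplane(cam,pts,37)[:,:2]; r=cv2.minAreaRect(w.astype(np.float32))
        print(cam,n,np.round(uv),s.tolist(),np.round(w.mean(0),1),np.round(np.array(r[0]),1),np.round(r[1],0),round(r[2],1))
# tweezers
im=D["top"]["im"];print(ctrl.read_state()["clock"])
for cam in D:
    im=D[cam]["im"]; g=im.max(-1)
    e=onplane("top",[[293,252],[347,238]],4)
    uv=np.argwhere(g>(120 if cam=="top" else 110))[:,::-1]; w=onplane(cam,uv,4)[:,:2]
    w=w[(abs(w[:,0]-445)<35)&(abs(w[:,1]+2)<90)]
    mu=w.mean(0); U,S,V=np.linalg.svd(w-mu); a=(w-mu)@V.T
    print(cam,len(w),mu.round(1),V[0].round(3),np.percentile(a,[1,50,99],axis=0).round(1).tolist(),(a.max(0)).round(1),a.min(0).round(1))
E
```

```text
top L [646.9  15. ] area 216 231
top M [544.4  78.6] area 124 134
top M [534.7 -76. ] area 137 133
top S [649.4  90. ] area 79 82
top shortL [414 253] [405, 244, 19, 19, 279] [ 418.4 -249.5] [ 419.  -249.4] [46. 46.] 43.1
top shortM [439 256] [432, 249, 15, 15, 176] [ 409.9 -312.6] [ 410.1 -312.4] [36. 36.] 89.5
top longM [199 263] [192, 256, 15, 15, 173] [397.4 305. ] [397.  305.3] [36. 36.] 89.6
top longS [228 263] [223, 257, 12, 13, 113] [395.8 230. ] [396.4 230.5] [30. 28.] 46.0
top tray [215 239] [188, 229, 55, 22, 1117] [458.3 266.4] [457.5 266.4] [140.  55.] 89.5
scene L [646.7  14.8] area 412 363
scene M [542.4  83.5] area 317 270
scene M [535.5 -76. ] area 274 229
scene S [651.5  89.3] area 176 139
scene shortL [448. 185.] [438, 181, 21, 11, 142] [ 415.1 -240.5] [ 414.8 -239.6] [33. 45.] 88.3
scene shortM [468. 177.] [461, 175, 15, 8, 66] [ 406.8 -302.9] [ 406.4 -302.2] [34. 20.] 1.0
scene longM [236. 318.] [221, 309, 26, 22, 405] [394.2 310.3] [394.5 311.4] [39. 36.] 11.7
scene longS [276. 294.] [266, 289, 19, 15, 210] [393.3 235.2] [393.1 235.9] [30. 28.] 8.3
scene tray [239. 282.] [194, 258, 86, 58, 2003] [454.7 276.4] [456.3 272.2] [139.  56.] 88.8
0.9
top 233 [450.6 -23.8] [ 0.213 -0.977] [[-77.5, -15.9], [7.4, -0.3], [53.2, 20.3]] [54.9 21.4] [-80.3 -19.2]
scene 430 [449.  -17.4] [-0.204  0.979] [[-61.3, -32.5], [-4.2, -0.1], [75.0, 26.1]] [78.8 30. ] [-65.6 -39.2]
```

```bash
cat >> h.py <<'E'
def go(x,y,z,ang=None):
    """print shift (cm, tool axes) and spin to reach TCP world x,y,z with tool-y line at world angle ang (deg)"""
    from scipy.spatial.transform import Rotation as Ro
    s=ctrl.read_state(); R=Ro.from_euler("xyz",s["tool_rot"]).as_matrix()
    d=R.T@(np.array([x,y,z])-s["eef_pos"])/10
    cur=np.degrees(np.arctan2(R[1,1],R[0,1])); sp=0 if ang is None else (cur-ang+90)%180-90
    print("t",round(s["clock"],1),"pos",s["eef_pos"].round(1),"toolY",round(cur,1),"w",round(s["width"],1),"j7",s["qpos"][6].round(2),"->",d.round(2),"spin",round(sp,1))
E
python3 - <<'E'
from h import *
print(ctrl.finger_overhang)
s=np.load("scene0.npz"); r=ctrl.trace("scene","tweezers")[0]
uv=np.argwhere(r["pixels"])[:,::-1]; w=onplane("scene",uv,4)[:,:2]; mu=w.mean(0); V=np.linalg.svd(w-mu)[2]; a=(w-mu)@V.T
print(mu,V[0],a.min(0),a.max(0), "mid",mu+V.T@((a.min(0)+a.max(0))/2))
print(onplane("top",[[297,249],[342.6,241]],4))
t=np.load("top0.npz")["im"]
save("c",np.hstack([cv2.resize(t[225:260,285:355],(640,320),interpolation=cv2.INTER_CUBIC)[:, :560],cv2.resize(t[160:220,270:300],(160,320),interpolation=cv2.INTER_CUBIC)]))
go(649.5,90,100)
E
```

```text
25.0
[443.95705389  -2.96270798] [-0.162931    0.98663747] [-63.73801962  -8.12781375] [60.17981381  7.80376868] mid [444.08706741  -4.74443606]
[[433.91322018  54.77414223   4.        ]
 [454.3064033  -67.25701733   4.        ]]
t 0.9 pos [167.6 628.1 256.3] toolY 75.1 w 85.3 j7 -0.02 -> [-60.44 -39.56  15.63] spin 0
```

View pics/c.png

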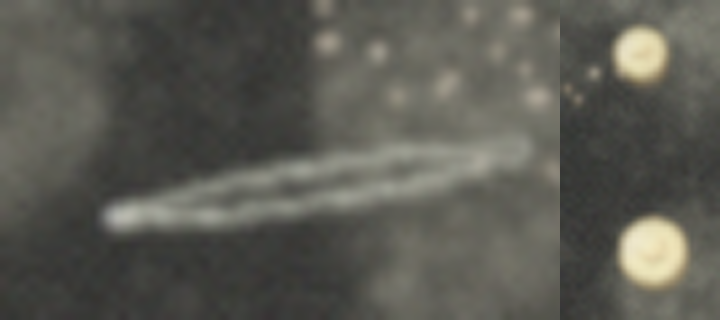

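The close crop shows a plain brass small weight, with the mid weight below it. The tweezers centre is about (444,-5), turned about 9.5°. I go for the small weight first.

>>> play_rows([
  [0.5, -60.4, -39.6, 10, 0],
  [0.5, -60.4, -39.6, 10, 0],
  [0.5, -60.4, -39.6, 10, 0],
  [0.5, -60.4, -39.6, 10, 0],
  [0.5, -60.4, -39.6, 10, 0],
  [0.5, -60.4, -39.6, 10, 0],
  [0.5, -60.4, -39.6, 10, 0],
  [0.5, -60.4, -39.6, 10, 0],
  [0.5, -60.4, -39.6, 10, 0],
  [0.5, -60.4, -39.6, 10, 0],
])

```text
clock: 1.95
eef_pos: [499.0, 257.4, 187.7]
tool_rot: [3.141, 0.0, 2.881]
force: [1.1, 0.5, 0.4]
width: 42.6
gripper_force: 0.0
```

```bash
python3 -c "
from h import *
go(649.8,89.8,90,90)"
```

```text
t 1.9 pos [499.  257.4 187.7] toolY 75.1 w 42.6 j7 0.8 -> [-18.88 -12.32   9.77] spin -14.9
```

>>> play_rows([
  [0.5, -18.9, -12.3, 9.8, 0],
  [0.5, -18.9, -12.3, 9.8, 0],
  [0.5, -18.9, -12.3, 9.8, 0],
  [0.5, -18.9, -12.3, 9.8, 0],
  [0.5, -18.9, -12.3, 9.8, 0],
  [0.5, -18.9, -12.3, 9.8, 0],
  [0.5, -18.9, -12.3, 9.8, 0],
])

```text
clock: 2.65
eef_pos: [648.7, 89.7, 88.8]
tool_rot: [-3.141, -0.001, 2.878]
force: [0.1, 0.2, 0.5]
width: 42.9
gripper_force: 0.0
```

```bash
python3 -c "
from h import *
go(649.8,89.8,47)"
```

```text
t 2.6 pos [648.7  89.7  88.8] toolY 74.9 w 42.9 j7 1.11 -> [-0.11  0.04  4.18] spin 0
```

>>> play_rows([
  [0.5, -0.1, 0, 2.5, 0],
  [0.5, -0.1, 0, 4.1, 0],
  [0.5, -0.1, 0, 4.1, 0],
  [1, -0.1, 0, 4.1, 0],
  [1, -0.1, 0, 4.1, 0],
  [1, -0.1, 0, 4.1, 0],
  [1, -0.1, 0, 4.1, 0],
  [1, -0.1, 0, 4.1, 0],
])

```text
clock: 3.45
eef_pos: [650.2, 91.1, 49.7]
tool_rot: [3.141, 0.001, 2.881]
force: [-1.2, 0.0, 4.6]
width: 6.1
gripper_force: 59.0
```

```bash
python3 -c "
from h import *
go(396.3,231.2,100)"
```

```text
t 3.5 pos [650.2  91.1  49.7] toolY 75.0 w 6.1 j7 1.11 -> [28.14  6.99 -5.06] spin 0
```

```bash
python3 -c "
from h import *
im,d=ctrl.get_image('scene'); save('d',cv2.resize(im[150:230,220:320],(800,640)[0:2] and (750,600),interpolation=cv2.INTER_CUBIC)); s=ctrl.read_state(); print(s['width'],s['eef_pos'],s['gripper_force'])"
```

```text
5.691972495062418 [650.18337852  91.013675    49.61634288] 59.22056926530786
```

View pics/d.png

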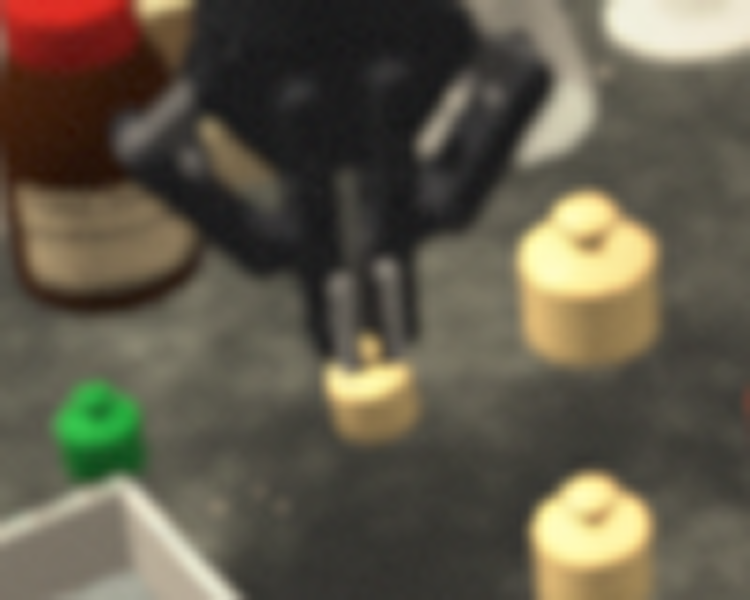

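The pads grip the thin neck under the knob (scene about (269,197)). That is a secure hold, with TCP 49.6 above the underside.

>>> play_rows([
  [1, 0, 0, -1.5, 0],
  [1, 0, 0, -4, 0],
  [1, 1.5, 0.4, -6, 0],
  [1, 5, 1.3, -6, 0],
  [1, 9, 2.3, -6, 0],
  [1, 13, 3.2, -6, 0],
  [1, 17, 4.2, -6, 0],
  [1, 21, 5.2, -6, 0],
  [1, 25, 6.2, -6, 0],
  [1, 28.1, 7, -6, 0],
])

```text
clock: 4.5
eef_pos: [393.8, 232.2, 109.4]
tool_rot: [3.141, -0.001, 2.882]
force: [1.0, 0.6, -1.1]
width: 5.7
gripper_force: 58.4
```

```bash
python3 -c "
from h import *
go(396.3,231.2,72.6)"
```

```text
t 4.5 pos [393.8 232.2 109.4] toolY 75.1 w 5.7 j7 0.77 -> [-0.27 -0.03  3.68] spin 0
```

>>> play_rows([
  [1, -0.2, 0, 1, 0],
  [1, -0.2, 0, 1.5, 0],
  [1, -0.2, 0, 1.5, 0],
  [1, -0.2, 0, 1.5, 0],
])

```text
clock: 4.9
eef_pos: [399.2, 229.8, 93.7]
tool_rot: [-3.142, 0.001, 2.879]
force: [0.2, -1.0, -1.3]
width: 5.9
gripper_force: 58.4
```

```bash
python3 -c "
from h import *
im,d=ctrl.get_image('scene'); save('e',cv2.resize(im[240:340,210:335],(750,600),interpolation=cv2.INTER_CUBIC)); go(396.3,231.2,72.6)"
```

```text
t 5.0 pos [399.2 229.9  93.8] toolY 74.9 w 6.0 j7 0.77 -> [0.31 0.05 2.12] spin 0
```

View pics/e.png

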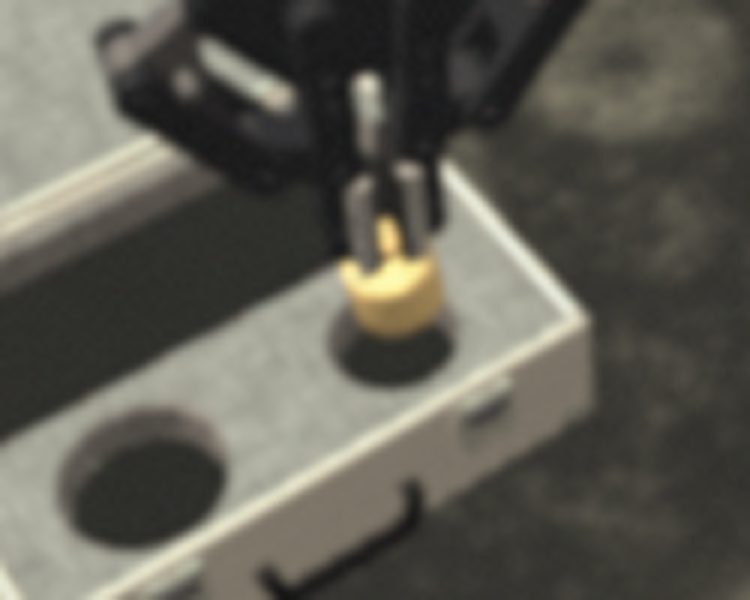

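The weight hangs over the small nest, whose rim ellipse is centred at about scene px (275.5,297.3).

```bash
python3 -c "
from h import *
print(onplane('scene',[[275.4,297.2],[210+142/6,240+477/6]],37)); go(396.3,231.2,72.6)"
```

```text
[[392.00806586 234.96316362  37.        ]
 [395.633682   309.47426503  37.        ]]
t 5.0 pos [399.2 229.9  93.8] toolY 74.9 w 6.0 j7 0.77 -> [0.31 0.05 2.12] spin 0
```

>>> play_rows([
  [1, 0.4, 0.15, 0.4, 0],
  [1, 0.4, 0.15, 0.9, 0],
  [1, 0.4, 0.15, 1.4, 0],
  [1, 0.4, 0.15, 1.8, 0],
  [1, 0.4, 0.15, 1.9, 0],
  [1, 0.4, 0.15, 2, 0],
  [1, 0.4, 0.15, 2, 0],
])

```text
clock: 5.65
eef_pos: [394.6, 233.1, 73.6]
tool_rot: [-3.141, -0.0, 2.881]
force: [0.1, -0.8, -0.9]
width: 5.7
gripper_force: 58.4
```

```bash
python3 -c "
from h import *
go(395.6,232.5,72.6)"
```

```text
t 5.7 pos [394.6 233.1  73.6] toolY 75.1 w 5.7 j7 0.77 -> [-0.11 -0.03  0.1 ] spin 0
```

>>> play_rows([
  [1, 0, 0, 0.1, 0],
  [1, 0, 0, 0.15, 0],
  [1, 0, 0, 0.15, 0],
  [0.7, 0, 0, 0.15, 0],
  [0.6, 0, 0, 0.15, 0],
  [0.6, 0, 0, 0.1, 0],
  [0.6, 0, 0, -1, 0],
  [0.6, 0, 0, -3.5, 0],
  [0.6, 0, 0, -7, 0],
  [0.6, 0, 0, -7, 0],
])

```text
clock: 6.65
eef_pos: [396.7, 234.3, 147.5]
tool_rot: [3.136, 0.005, 2.881]
force: [0.6, 0.7, -1.6]
width: 33.7
gripper_force: 0.0
```

```bash
python3 -c "
from h import *
im,d=ctrl.get_image('scene'); save('f',cv2.resize(im[240:340,210:335],(750,600),interpolation=cv2.INTER_CUBIC)); go(543.4,81.5,100)"
```

```text
t 6.7 pos [395.9 233.9 146. ] toolY 75.1 w 33.7 j7 0.76 -> [-18.17 -10.94   4.62] spin 0
```

View pics/f.png

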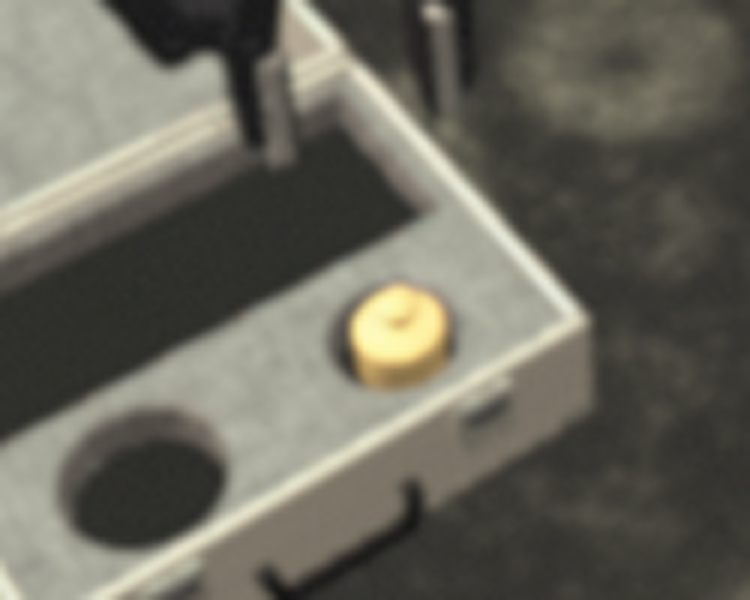

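The small weight stands in its nest (scene about (276,297)). Next, the first mid weight.

>>> play_rows([
  [0.5, -18.2, -10.9, 4.6, 0],
  [0.5, -18.2, -10.9, 4.6, 0],
  [0.5, -18.2, -10.9, 4.6, 0],
  [0.5, -18.2, -10.9, 4.6, 0],
  [0.5, -18.2, -10.9, 4.6, 0],
  [0.5, -18.2, -10.9, 4.6, 0],
  [0.5, -18.2, -10.9, 4.6, 0],
])

```text
clock: 7.4
eef_pos: [541.0, 81.6, 97.1]
tool_rot: [-3.142, -0.003, 2.881]
force: [-0.3, 0.6, -0.1]
width: 42.8
gripper_force: 0.0
```

```bash
python3 -c "
from h import *
go(543.4,82,58)"
```

```text
t 7.4 pos [541.   81.6  97.1] toolY 75.1 w 42.8 j7 1.09 -> [-0.23  0.1   3.91] spin 0
```

>>> play_rows([
  [0.5, -0.2, 0.1, 2.5, 0],
  [0.5, -0.2, 0.1, 3.9, 0],
  [0.5, -0.2, 0.1, 3.9, 0],
  [1, -0.2, 0.1, 3.9, 0],
  [1, -0.2, 0.1, 3.9, 0],
  [1, -0.2, 0.1, 3.9, 0],
  [1, -0.2, 0.1, 3.9, 0],
  [1, -0.2, 0.1, 3.9, 0],
])

```text
clock: 8.2
eef_pos: [546.0, 83.1, 61.0]
tool_rot: [3.138, 0.003, 2.882]
force: [-1.5, 3.3, 9.9]
width: -0.2
gripper_force: 5.1
```

```bash
python3 -c "
from h import *
go(396.8,308.3,120)"
```

```text
t 8.2 pos [546.   83.1  61. ] toolY 75.1 w -0.2 j7 1.09 -> [20.18 17.95 -5.91] spin 0
```

```bash
python3 -c "
from h import *
im,d=ctrl.get_image('scene'); save('g',cv2.resize(im[170:250,260:360],(750,600),interpolation=cv2.INTER_CUBIC)); go(396.8,308.3,120)"
```

```text
t 8.2 pos [545.9  83.1  61. ] toolY 75.1 w 0.2 j7 1.09 -> [20.18 17.95 -5.91] spin 0
```

View pics/g.png

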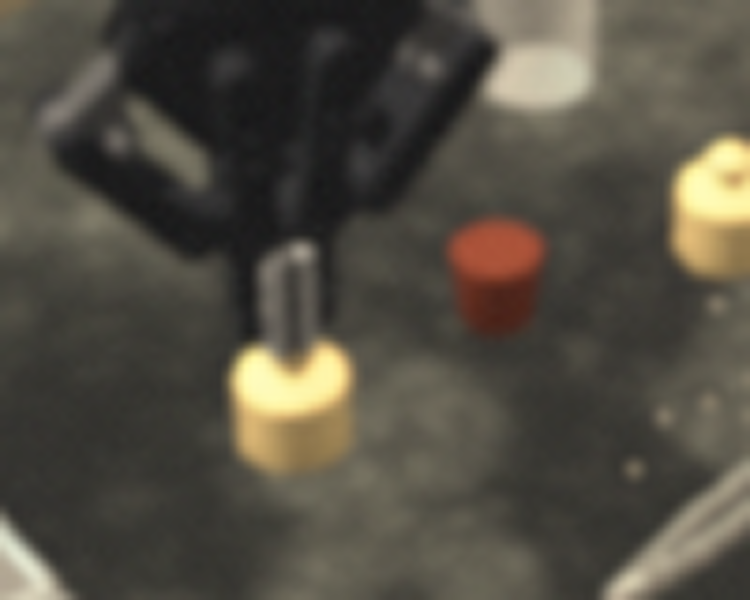

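The fingers slipped shut on top of the knob (scene about (299,216)) because they were too high; the weight still stands. I lift, reopen, and go lower.

>>> play_rows([
  [1, 0, 0, -2, 0],
  [1, 0, 0, -3, 0],
  [0.5, 0, 0, -3, 0],
  [0.5, 0, 0, -3, 0],
  [0.5, 0, 0, -3, 0],
  [0.5, 0, 0, -3, 0],
])

```text
clock: 8.85
eef_pos: [544.1, 81.2, 88.1]
tool_rot: [-3.141, -0.001, 2.881]
force: [-0.6, -0.1, -0.0]
width: 42.8
gripper_force: 0.0
```

```bash
python3 - <<'E'
from h import *
im,d=ctrl.get_image("scene"); hsv=cv2.cvtColor(im,cv2.COLOR_RGB2HSV)
b=(hsv[...,0]>12)&(hsv[...,0]<38)&(hsv[...,1]>50)&(hsv[...,2]>100)
m,c,s=blob(b,np.array([299,223])); print(c,s,least_squares(lambda x:silh("scene","M",x)[0]-c,np.array([543.,82])).x)
go(543.4,82,53.5)
E
```

```text
[298.81677019 223.38198758] [290 213  19  22 322] [543.00686383  82.00050123]
t 8.9 pos [544.1  81.2  88.1] toolY 75.0 w 42.9 j7 1.09 -> [0.09 0.06 3.46] spin 0
```

>>> play_rows([
  [0.5, 0.1, 0, 2.5, 0],
  [0.5, 0.1, 0, 3.5, 0],
  [0.5, 0.1, 0, 3.5, 0],
  [1, 0.1, 0, 3.5, 0],
  [1, 0.1, 0, 3.5, 0],
  [1, 0.1, 0, 3.5, 0],
  [1, 0.1, 0, 3.5, 0],
  [1, 0.1, 0, 3.5, 0],
])

```text
clock: 9.7
eef_pos: [544.0, 81.5, 54.4]
tool_rot: [3.141, 0.001, 2.881]
force: [-0.1, -0.3, 5.7]
width: 9.7
gripper_force: 58.8
```

```bash
python3 -c "
from h import *
go(396.8,308.3,120)"
```

```text
t 9.7 pos [544.   81.5  54.4] toolY 75.0 w 9.7 j7 1.09 -> [20.07 18.12 -6.57] spin 0
```

>>> play_rows([
  [1, 0, 0, -1.5, 0],
  [1, 0, 0, -4, 0],
  [1, 1, 0.9, -6.5, 0],
  [1, 3.5, 3.2, -6.5, 0],
  [1, 6.5, 5.9, -6.5, 0],
  [1, 9.5, 8.6, -6.5, 0],
  [1, 12.5, 11.3, -6.5, 0],
  [1, 15.5, 14, -6.5, 0],
  [1, 18.2, 16.4, -6.5, 0],
  [1, 20.1, 18.1, -6.5, 0],
])

```text
clock: 10.7
eef_pos: [393.7, 310.8, 118.5]
tool_rot: [3.141, -0.001, 2.884]
force: [0.7, 1.1, -2.6]
width: 9.2
gripper_force: 59.0
```

>>> play_rows([
  [1, 0, 0, 0.3, 0],
  [1, 0, 0, 0.5, 0],
  [1, 0, 0, 0.5, 0],
])

```text
clock: 11.0
eef_pos: [396.4, 307.0, 113.3]
tool_rot: [-3.14, -0.0, 2.879]
force: [-0.2, -0.5, -1.9]
width: 9.5
gripper_force: 59.0
```

```bash
python3 -c "
from h import *
go(396.8,308.3,77.4)"
```

```text
t 11.0 pos [396.4 307.  113.3] toolY 75.0 w 9.5 j7 0.66 -> [-0.01  0.14  3.59] spin 0
```

>>> play_rows([
  [1, 0, 0.1, 1, 0],
  [1, 0, 0.1, 1.8, 0],
  [1, 0, 0.1, 2.4, 0],
  [1, 0, 0.1, 2.9, 0],
  [1, 0, 0.1, 3.3, 0],
  [1, 0, 0.1, 3.5, 0],
  [1, 0, 0.1, 3.5, 0],
  [1, 0, 0.1, 3.5, 0],
])

```text
clock: 11.8
eef_pos: [396.4, 309.3, 78.8]
tool_rot: [3.141, 0.0, 2.881]
force: [-0.7, -0.2, -2.3]
width: 9.5
gripper_force: 59.0
```

```bash
python3 -c "
from h import *
go(396.8,308.3,77.4)"
```

```text
t 11.8 pos [396.4 309.3  78.8] toolY 75.1 w 9.5 j7 0.66 -> [-0.07 -0.09  0.14] spin 0
```

>>> play_rows([
  [1, 0, 0, 0.1, 0],
  [1, 0, 0, 0.2, 0],
  [1, 0, 0, 0.2, 0],
  [0.7, 0, 0, 0.2, 0],
  [0.55, 0, 0, 0.2, 0],
  [0.55, 0, 0, 0.1, 0],
  [0.55, 0, 0, -1, 0],
  [0.55, 0, 0, -3.5, 0],
  [0.55, 0, 0, -6, 0],
  [0.55, 0, 0, -6, 0],
])

```text
clock: 12.8
eef_pos: [398.0, 310.5, 142.1]
tool_rot: [3.136, 0.004, 2.881]
force: [0.4, 0.6, -0.9]
width: 38.3
gripper_force: 0.0
```

```bash
python3 -c "
from h import *
im,d=ctrl.get_image('scene'); save('i',cv2.resize(im[230:360,150:330],(750,540),interpolation=cv2.INTER_CUBIC)); go(646.8,15,110)"
```

```text
t 12.8 pos [397.3 310.1 140.7] toolY 75.1 w 38.3 j7 0.66 -> [-31.71 -22.08   3.07] spin 0
```

View pics/i.png

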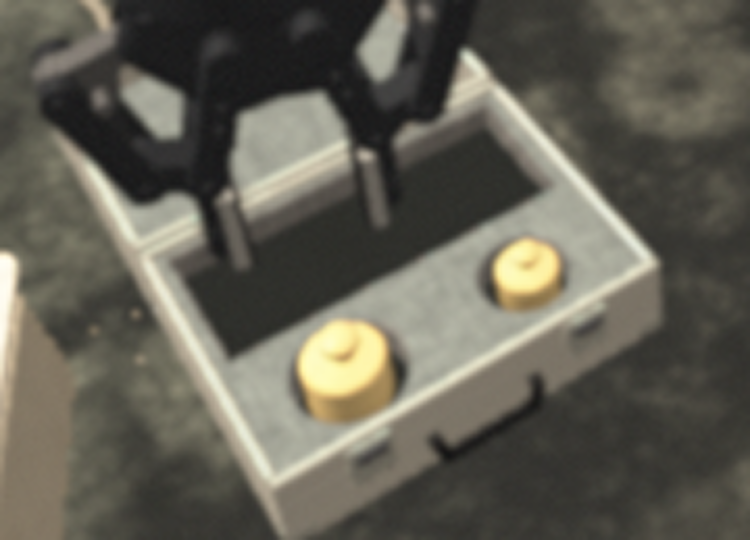

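Both weights stand upright in the long case (mid at scene about (234,318), small at (276,296)). Next, the large one.

>>> play_rows([
  [0.5, -31.7, -22.1, 3, 0],
  [0.5, -31.7, -22.1, 3, 0],
  [0.5, -31.7, -22.1, 3, 0],
  [0.5, -31.7, -22.1, 3, 0],
  [0.5, -31.7, -22.1, 3, 0],
  [0.5, -31.7, -22.1, 3, 0],
  [0.5, -31.7, -22.1, 3, 0],
  [0.5, -31.7, -22.1, 3, 0],
  [0.5, -31.7, -22.1, 3, 0],
  [0.5, -31.7, -22.1, 3, 0],
])

```text
clock: 13.85
eef_pos: [644.9, 12.9, 107.5]
tool_rot: [-3.141, -0.002, 2.879]
force: [-0.1, 0.2, 0.4]
width: 42.7
gripper_force: 0.0
```

```bash
python3 -c "
from h import *
go(646.8,15,60)"
```

```text
t 13.8 pos [644.9  12.9 107.5] toolY 74.9 w 42.7 j7 1.23 -> [-0.14  0.26  4.75] spin 0
```

>>> play_rows([
  [0.5, -0.1, 0.2, 2, 0],
  [0.5, -0.1, 0.2, 4, 0],
  [0.5, -0.1, 0.2, 4.7, 0],
  [0.5, -0.1, 0.2, 4.7, 0],
  [1, -0.1, 0.2, 4.7, 0],
  [1, -0.1, 0.2, 4.7, 0],
  [1, -0.1, 0.2, 4.7, 0],
  [1, -0.1, 0.2, 4.7, 0],
])

```text
clock: 14.65
eef_pos: [647.7, 14.8, 62.9]
tool_rot: [-3.141, 0.002, 2.88]
force: [-0.9, -3.4, 6.2]
width: 14.1
gripper_force: 58.7
```

```bash
python3 -c "
from h import *
go(419.6,-250.5,125)"
```

```text
t 14.7 pos [647.7  14.8  62.9] toolY 75.0 w 14.1 j7 1.22 -> [ 15.17 -31.53  -6.22] spin 0
```

>>> play_rows([
  [1, 0, 0, -1.5, 0],
  [1, 0, 0, -4, 0],
  [1, 0, -0.5, -6.5, 0],
  [1, 1.3, -2.8, -7, 0],
  [1, 3, -6.3, -7, 0],
  [1, 4.8, -10, -7, 0],
  [1, 6.6, -13.7, -7, 0],
  [1, 8.4, -17.4, -7, 0],
  [1, 10.2, -21.1, -7, 0],
  [1, 12, -24.8, -7, 0],
])

```text
clock: 15.65
eef_pos: [466.1, -193.2, 132.1]
tool_rot: [3.141, -0.0, 2.882]
force: [0.4, -0.8, -5.2]
width: 14.2
gripper_force: 59.1
```

```bash
python3 -c "
from h import *
go(419.6,-250.5,125)"
```

```text
t 15.7 pos [ 466.1 -193.2  132.1] toolY 75.1 w 14.2 j7 1.58 -> [ 3.02 -6.73  0.7 ] spin 0
```

>>> play_rows([
  [1, 1.2, -2.7, 0, 0],
  [1, 2.3, -5.2, 0.5, 0],
  [1, 3.0, -6.7, 1, 0],
  [1, 3.0, -6.7, 1, 0],
  [1, 3.0, -6.7, 1, 0],
  [1, 3.0, -6.7, 1, 0],
])

```text
clock: 16.25
eef_pos: [422.2, -248.8, 122.0]
tool_rot: [3.141, 0.001, 2.883]
force: [-0.3, 0.5, -6.0]
width: 14.0
gripper_force: 59.2
```

```bash
python3 -c "
from h import *
im,d=ctrl.get_image('scene'); save('j',cv2.resize(im[135:215,395:495],(750,600),interpolation=cv2.INTER_CUBIC)); go(419.6,-250.5,85.9)
print(proj('scene',[[419.6,-250.5,37],[410.5,-314,37]]))"
```

```text
t 16.3 pos [ 422.2 -248.8  122. ] toolY 75.2 w 14.0 j7 1.69 -> [ 0.21 -0.23  3.61] spin 0
[[448.4200371  184.15606141]
 [468.65304442 176.25227768]]
```

View pics/j.png

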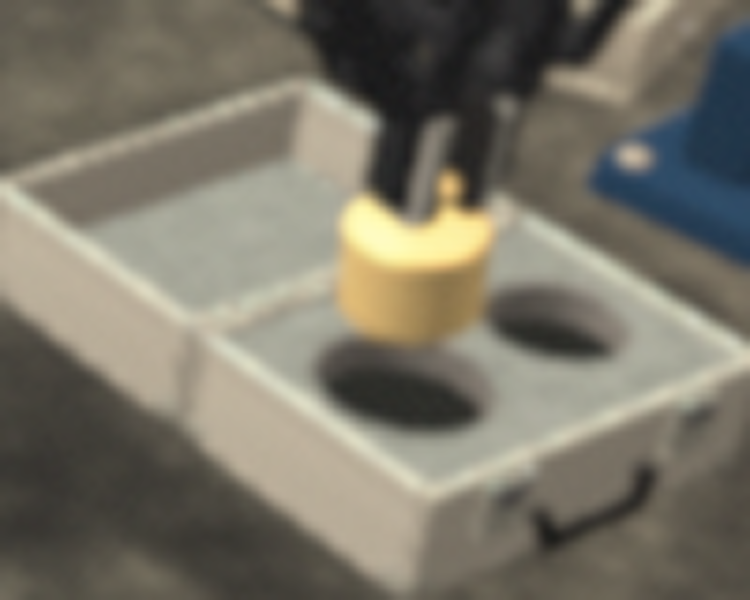

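The large weight hangs behind and above its nest. The nest ellipses are at about scene (449,186) and (469.5,178).

```bash
python3 -c "
from h import *
print(onplane('scene',[[449,186.3],[469.5,177.9]],37)); 
c,_=silh('scene','L',np.array([421.5,-248.6]),59.1); print(c,(c-[395,135])*7.5)
go(417.5,-249,85.9)"
```

```text
[[ 413.44075726 -244.60711586   37.        ]
 [ 405.10068068 -309.68547743   37.        ]]
[450.64015882 169.1675372 ] [417.30119118 256.25652897]
t 16.3 pos [ 422.2 -248.8  122. ] toolY 75.2 w 14.0 j7 1.69 -> [ 0.45 -0.14  3.61] spin 0
```

```bash
python3 - <<'E'
from h import *
for cam in("top","scene"):
    P=cloud(cam,np.load(cam+"0.npz")["d"]).reshape(-1,3)
    for n,c,R in(("sL",(417,-248),27),("sM",(408,-312),22),("lM",(397,308),22),("lS",(395.6,232),18)):
        q=P[np.linalg.norm(P[:,:2]-c,axis=1)<R+12]; q=q[(q[:,2]>10)&(q[:,2]<45)]
        foam=np.percentile(q[:,2],75); hole=q[:,2]<foam-5
        best=[]
        for dx in np.arange(-8,8.1,.5):
            for dy in np.arange(-8,8.1,.5):
                r=np.linalg.norm(q[:,:2]-c-(dx,dy),axis=1); best.append((((r<R)!=hole).sum(),c[0]+dx,c[1]+dy))
        b=np.array(best); m=b[b[:,0]<=b[:,0].min()+1]; print(cam,n,len(q),hole.sum(),foam.round(1),np.percentile(q[:,2],5).round(1),m.mean(0).round(1))
E
```

```text
top sL 732 353 36.1 20.3 [  34.   419.5 -252.5]
top sM 552 227 36.4 20.3 [  27.   410.5 -316. ]
top lM 539 224 36.2 19.8 [ 19.5 398.  307.8]
top lS 421 148 36.7 20.1 [ 20.8 396.7 231.9]
scene sL 562 255 35.5 20.5 [  92.   419.5 -251.5]
scene sM 371 123 35.5 21.3 [  42.8  410.2 -315.2]
scene lM 1372 604 36.2 20.7 [199.5 398.8 308. ]
scene lS 839 286 36.4 21.8 [ 79.5 396.8 232.5]
```

Depth from both cameras agrees: large nest (419.5,-252), mid nest (410.3,-315.5). Lowering.

>>> play_rows([
  [1, 0.2, -0.3, 0.6, 0],
  [1, 0.2, -0.3, 1.3, 0],
  [1, 0.2, -0.3, 1.9, 0],
  [1, 0.2, -0.3, 2.4, 0],
  [1, 0.2, -0.3, 2.8, 0],
  [1, 0.2, -0.3, 3.2, 0],
  [1, 0.2, -0.3, 3.4, 0],
  [1, 0.2, -0.3, 3.4, 0],
  [1, 0.2, -0.3, 3.4, 0],
])

```text
clock: 17.2
eef_pos: [418.3, -252.5, 87.8]
tool_rot: [-3.142, 0.0, 2.881]
force: [-0.6, 0.9, -4.6]
width: 14.0
gripper_force: 59.2
```

```bash
python3 -c "
from h import *
go(419.3,-251.5,85.9)"
```

```text
t 17.2 pos [ 418.3 -252.5   87.8] toolY 75.1 w 14.0 j7 1.69 -> [-0.07  0.12  0.19] spin 0
```

>>> play_rows([
  [1, 0, 0.1, 0.1, 0],
  [1, 0, 0.1, 0.2, 0],
  [1, 0, 0.1, 0.25, 0],
  [0.7, 0, 0.1, 0.25, 0],
  [0.5, 0, 0.1, 0.25, 0],
  [0.5, 0, 0.1, 0.1, 0],
  [0.5, 0, 0.1, -1, 0],
  [0.5, 0, 0.1, -3.5, 0],
  [0.5, 0, 0.1, -5, 0],
  [0.5, 0, 0.1, -5, 0],
])

```text
clock: 18.2
eef_pos: [419.9, -252.1, 140.2]
tool_rot: [-3.141, 0.005, 2.881]
force: [0.9, -0.3, -0.8]
width: 42.9
gripper_force: 0.0
```

```bash
python3 -c "
from h import *
go(535,-76,100)"
```

```text
t 18.2 pos [ 419.9 -252.1  140.2] toolY 75.1 w 42.9 j7 1.7 -> [-6.56 19.99  4.03] spin 0
```

>>> play_rows([
  [0.5, -6.6, 20, 4, 0],
  [0.5, -6.6, 20, 4, 0],
  [0.5, -6.6, 20, 4, 0],
  [0.5, -6.6, 20, 4, 0],
  [0.5, -6.6, 20, 4, 0],
  [0.5, -6.6, 20, 4, 0],
  [0.5, -6.6, 20, 4, 0],
  [0.5, -6.6, 20, 4, 0],
])

```text
clock: 19.0
eef_pos: [532.6, -77.6, 97.8]
tool_rot: [-3.14, -0.001, 2.878]
force: [0.8, -1.4, -0.4]
width: 42.6
gripper_force: 0.0
```

```bash
python3 -c "
from h import *
go(535,-76,53.5)"
```

```text
t 19.0 pos [532.6 -77.6  97.8] toolY 74.9 w 42.6 j7 1.36 -> [-0.19  0.22  4.43] spin 0
```

>>> play_rows([
  [0.5, -0.1, 0.1, 2, 0],
  [0.5, -0.1, 0.1, 4, 0],
  [0.5, -0.1, 0.1, 4.4, 0],
  [0.5, -0.1, 0.1, 4.4, 0],
  [1, -0.1, 0.1, 4.4, 0],
  [1, -0.1, 0.1, 4.4, 0],
  [1, -0.1, 0.1, 4.4, 0],
  [1, -0.1, 0.1, 4.4, 0],
  [1, -0.1, 0.1, 4.4, 0],
])

```text
clock: 19.9
eef_pos: [535.5, -75.1, 54.7]
tool_rot: [-3.141, 0.002, 2.88]
force: [-1.6, -0.8, 6.3]
width: 9.2
gripper_force: 58.7
```

```bash
python3 -c "
from h import *
go(410.3,-315,140)"
```

```text
t 19.9 pos [535.5 -75.1  54.7] toolY 75.0 w 9.2 j7 1.36 -> [  5.89 -26.41  -8.53] spin 0
```

>>> play_rows([
  [1, 0, 0, -1.5, 0],
  [1, 0, 0, -4.5, 0],
  [1, 0.4, -2, -8, 0],
  [1, 1.1, -5, -8.5, 0],
  [1, 1.9, -8.5, -8.5, 0],
  [1, 2.7, -12, -8.5, 0],
  [1, 3.5, -15.5, -8.5, 0],
  [1, 4.3, -19, -8.5, 0],
  [1, 5.1, -22.8, -8.5, 0],
  [1, 5.9, -26.4, -8.5, 0],
])

```text
clock: 20.9
eef_pos: [409.0, -315.5, 138.8]
tool_rot: [3.142, -0.0, 2.881]
force: [1.0, -0.9, -2.9]
width: 9.5
gripper_force: 58.9
```

>>> play_rows([
  [1, 0, 0, 0.5, 0],
  [1, 0, 0, 1, 0],
  [1, 0, 0, 1, 0],
  [1, 0, 0, 1, 0],
])

```text
clock: 21.3
eef_pos: [410.7, -312.8, 128.5]
tool_rot: [3.141, -0.0, 2.883]
force: [-0.1, -0.2, -1.3]
width: 9.4
gripper_force: 59.0
```

```bash
python3 -c "
from h import *
go(410.3,-315.3,77.7)"
```

```text
t 21.3 pos [ 410.7 -312.8  128.5] toolY 75.2 w 9.4 j7 1.81 -> [-0.03 -0.26  5.08] spin 0
```

>>> play_rows([
  [1, 0, -0.2, 1.5, 0],
  [1, 0, -0.2, 2.5, 0],
  [1, 0, -0.2, 3.2, 0],
  [1, 0, -0.2, 3.7, 0],
  [1, 0, -0.2, 4.2, 0],
  [1, 0, -0.2, 4.6, 0],
  [1, 0, -0.2, 4.9, 0],
  [1, 0, -0.2, 4.9, 0],
  [1, 0, -0.2, 4.9, 0],
])

```text
clock: 22.2
eef_pos: [409.5, -316.4, 79.8]
tool_rot: [-3.142, 0.0, 2.881]
force: [0.1, 0.1, -1.1]
width: 9.3
gripper_force: 59.0
```

```bash
python3 -c "
from h import *
go(410.3,-315.3,77.7)"
```

```text
t 22.2 pos [ 409.5 -316.4   79.8] toolY 75.1 w 9.3 j7 1.8 -> [-0.05  0.13  0.21] spin 0
```

>>> play_rows([
  [1, 0, 0.1, 0.1, 0],
  [1, 0, 0.1, 0.2, 0],
  [1, 0, 0.1, 0.25, 0],
  [0.7, 0, 0.1, 0.25, 0],
  [0.6, 0, 0.1, 0.25, 0],
  [0.6, 0, 0.1, 0.1, 0],
  [0.6, 0, 0.1, -1, 0],
  [0.6, 0, 0.1, -3.5, 0],
  [0.6, 0, 0.1, -6, 0],
  [0.6, 0, 0.1, -6, 0],
])

```text
clock: 23.2
eef_pos: [411.5, -316.6, 143.2]
tool_rot: [-3.139, 0.006, 2.881]
force: [0.2, -0.3, 0.2]
width: 34.5
gripper_force: 0.0
```

```bash
python3 -c "
from h import *
im,d=ctrl.get_image('scene'); save('k',cv2.resize(im[135:215,395:495],(750,600),interpolation=cv2.INTER_CUBIC))
go(444,-5,80,9.5)"
```

```text
t 23.2 pos [ 410.7 -316.1  141.8] toolY 75.0 w 34.0 j7 1.81 -> [ 4.84 30.93  6.11] spin 65.5
```

View pics/k.png

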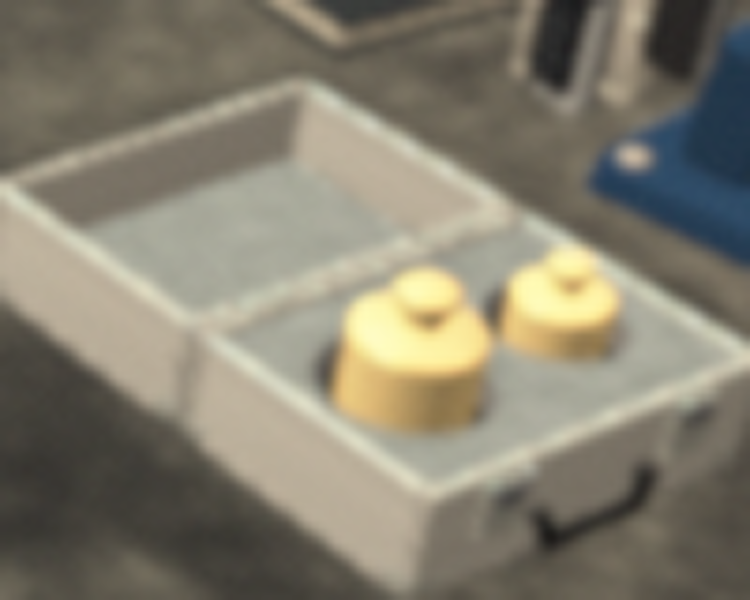

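Both weights stand upright in the short case; the lean at scene (450,180) matches the perspective. Now the tweezers.

>>> play_rows([
  [0.65, 4.8, 30.9, 0, 65.5],
  [0.65, 4.8, 30.9, 0, 65.5],
  [0.65, 4.8, 30.9, 3, 65.5],
  [0.65, 4.8, 30.9, 6, 65.5],
  [0.65, 4.8, 30.9, 6, 65.5],
  [0.65, 4.8, 30.9, 6, 65.5],
  [0.65, 4.8, 30.9, 6, 65.5],
  [0.65, 4.8, 30.9, 6, 65.5],
  [0.65, 4.8, 30.9, 6, 65.5],
  [0.65, 4.8, 30.9, 6, 65.5],
])

```text
clock: 24.25
eef_pos: [442.7, -4.8, 79.5]
tool_rot: [-3.141, 0.0, 1.74]
force: [-0.6, -0.1, 0.4]
width: 29.8
gripper_force: 0.0
```

```bash
python3 -c "
from h import *
go(444,-5.5,26.5,9.5)"
```

```text
t 24.2 pos [442.7  -4.8  79.5] toolY 9.7 w 29.8 j7 0.61 -> [-0.09  0.12  5.3 ] spin 0.2
```

>>> play_rows([
  [0.65, 0, 0.1, 2, 0],
  [0.65, 0, 0.1, 4, 0],
  [0.65, 0, 0.1, 5.2, 0],
  [0.65, 0, 0.1, 5.2, 0],
  [0.65, 0, 0.1, 5.2, 0],
  [1, 0, 0.1, 5.2, 0],
  [1, 0, 0.1, 5.2, 0],
  [1, 0, 0.1, 5.2, 0],
  [1, 0, 0.1, 5.2, 0],
])

```text
clock: 25.15
eef_pos: [444.2, -4.6, 28.2]
tool_rot: [3.141, 0.0, 1.737]
force: [-0.2, -0.2, 5.8]
width: 8.5
gripper_force: 59.3
```

```bash
python3 -c "
from h import *
go(459,268.3,110,-1.2)"
```

```text
t 25.1 pos [444.2  -4.6  28.2] toolY 9.5 w 8.5 j7 1.18 -> [26.67  5.98 -8.18] spin 10.7
```

>>> play_rows([
  [1, 0, 0, -2, 0],
  [1, 0, 0, -5, 0],
  [1, 0.5, 0.1, -8, 2],
  [1, 4, 0.9, -8.2, 6],
  [1, 8, 1.8, -8.2, 10.7],
  [1, 12, 2.7, -8.2, 10.7],
  [1, 16, 3.6, -8.2, 10.7],
  [1, 20, 4.5, -8.2, 10.7],
  [1, 24, 5.4, -8.2, 10.7],
  [1, 26.7, 6, -8.2, 10.7],
])

```text
clock: 26.15
eef_pos: [458.0, 272.8, 109.5]
tool_rot: [-3.141, -0.001, 1.555]
force: [0.8, 0.4, -1.0]
width: 8.3
gripper_force: 58.7
```

>>> play_rows([
  [1, 0, 0, 1, 0],
  [1, 0, 0, 1.5, 0],
  [1, 0, 0, 1.5, 0],
  [1, 0, 0, 1.5, 0],
])

```text
clock: 26.55
eef_pos: [458.9, 267.4, 94.8]
tool_rot: [-3.141, 0.001, 1.548]
force: [-0.0, 0.5, 0.3]
width: 8.5
gripper_force: 58.7
```

```bash
python3 -c "
from h import *
im,d=ctrl.get_image('scene'); save('l',cv2.resize(im[230:360,150:330],(750,540),interpolation=cv2.INTER_CUBIC)); go(459.5,268.3,51.5,-1.2)"
```

```text
t 26.6 pos [459.1 267.6  95. ] toolY -1.3 w 8.4 j7 0.28 -> [0.07 0.04 4.35] spin -0.1
```

View pics/l.png

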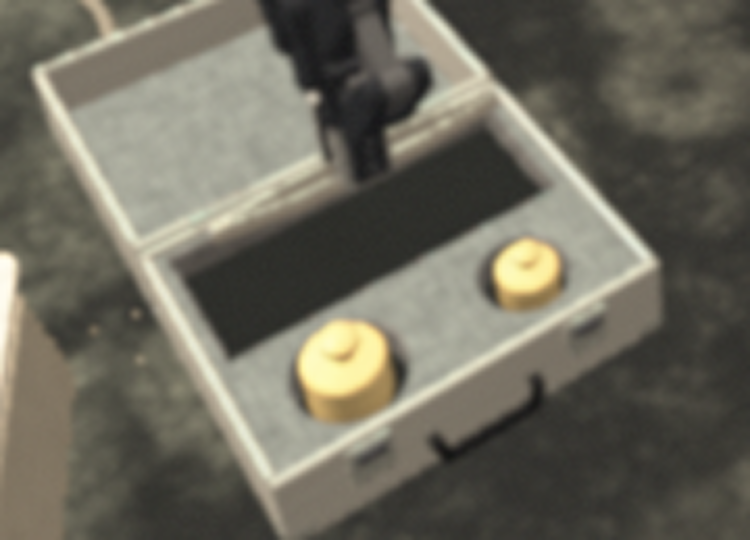

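The tweezers hang parallel over the tray (crop from (210,230) to about (485,95)). Lowering.

>>> play_rows([
  [1, 0.1, 0, 1.5, 0],
  [1, 0.1, 0, 2.5, 0],
  [1, 0.1, 0, 3.2, 0],
  [1, 0.1, 0, 3.7, 0],
  [1, 0.1, 0, 4, 0],
  [1, 0.1, 0, 4.2, 0],
  [1, 0.1, 0, 4.3, 0],
  [1, 0.1, 0, 4.35, 0],
  [1, 0.1, 0, 4.35, 0],
])

```text
clock: 27.5
eef_pos: [458.9, 270.1, 51.4]
tool_rot: [3.141, -0.0, 1.551]
force: [0.9, -0.6, -0.1]
width: 8.3
gripper_force: 58.7
```

```bash
python3 -c "
from h import *
go(459.5,268.3,51.2,-1.2);print(ctrl.read_state()['force'])"
```

```text
t 27.5 pos [458.9 270.1  51.4] toolY -1.1 w 8.3 j7 0.34 -> [-0.18  0.06  0.02] spin 0.1
[ 0.86873845 -0.63780117 -0.0660163 ]
```

>>> play_rows([
  [1, -0.2, 0, 0, 0],
  [1, -0.2, 0, 0.05, 0],
  [0.85, -0.2, 0, 0.05, 0],
  [0.75, -0.2, 0, 0.05, 0],
  [0.75, -0.2, 0, 0, 0],
  [0.75, -0.2, 0, -1, 0],
  [0.75, -0.2, 0, -4, 0],
  [0.75, -0.2, 0, -8, 0],
  [0.75, -0.2, 0, -12, 0],
  [0.75, -0.2, 0, -16, 0],
])

```text
clock: 28.5
eef_pos: [458.5, 267.6, 213.4]
tool_rot: [-3.142, 0.0, 1.55]
force: [-0.0, 0.5, -0.5]
width: 21.2
gripper_force: 0.0
```

>>> play_rows([
  [0.75, 0, 20, 0, 0],
  [0.75, 0, 20, 0, 0],
  [0.75, 0, 20, 0, 0],
  [0.75, 0, 20, 0, 0],
  [0.75, 0, 20, 0, 0],
  [0.75, 0, 20, 0, 0],
])

```text
clock: 29.1
eef_pos: [659.1, 262.6, 211.0]
tool_rot: [-3.141, 0.002, 1.549]
force: [0.1, 0.4, 0.9]
width: 21.5
gripper_force: 0.0
```

```bash
python3 - <<'E'
from h import *
im,d=ctrl.get_image('scene'); save('m',cv2.resize(im[130:370,150:510],None,fx=2.2,fy=2.2,interpolation=cv2.INTER_CUBIC)); go(459.5,268.3,51.2,-1.2)
for n in("small_beaker","rubber_stopper"):
    print(n,[(np.round(r["bbox"]),round(r["confidence"],2)) for r in ctrl.trace("scene",n)[:2]])
hsv=cv2.cvtColor(im,cv2.COLOR_RGB2HSV)
b=(hsv[...,0]>12)&(hsv[...,0]<38)&(hsv[...,1]>50)&(hsv[...,2]>100)
for k,xy in(("L",(419.5,-252)),("M",(410.3,-315.5)),("M",(398.3,308)),("S",(396.7,232))):
    m,c,s=blob(b,silh("scene",k,np.array(xy),23)[0]); print(k,xy,s[4],silh("scene",k,np.array(xy),23)[1].__round__(),least_squares(lambda x:silh("scene",k,x,23)[0]-c,np.array(xy,float)).x.round(1))
E
```

```text
t 29.1 pos [657.9 263.5 211.1] toolY -1.2 w 21.2 j7 0.09 -> [  0.08 -19.82  16.02] spin 0.0
small_beaker [(array([322., 158., 342., 185.]), 0.67)]
rubber_stopper [(array([321., 200., 331., 214.]), 0.63)]
L (419.5, -252) 614 409 [ 414.6 -269.9]
M (410.3, -315.5) 614 234 [ 430.2 -303.6]
M (398.3, 308) 502 516 [397.3 310.3]
S (396.7, 232) 259 267 [396.5 231.1]
```

View pics/m.png

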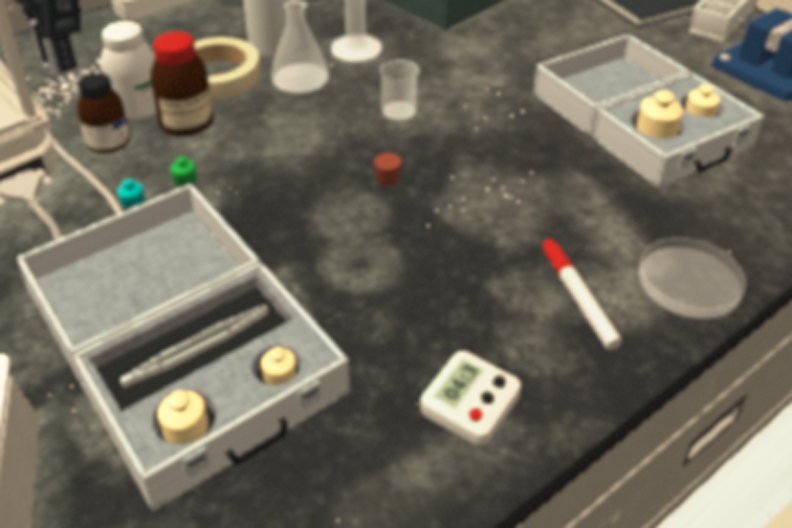

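The picture shows all four weights in their nests, the tweezers in the tray from (205,303) to (272,270), and the beaker and stopper unmoved. One numeric check of the tweezers, then I hand in.

```bash
python3 - <<'E'
from h import *
e=onplane("scene",[[205.5,303],[271.8,270]],27); print(e.round(1))
P=cloud("scene",ctrl.get_image("scene")[1]); 
for x in ((205,303),(222,295),(240,286),(255,279),(271,270)): 
    q=P[x[1]-1:x[1]+2,x[0]-1:x[0]+2].reshape(-1,3); print(q.mean(0).round(1))
m=e.mean(0)
if abs(m[1]-268.3)<11 and abs(m[0]-459)<16: print(ctrl.finish_job())
E
```

```text
[[460.8 329.2  27. ]
 [454.9 203.8  27. ]]
[461.6 329.8  26.6]
[459.  300.1  27. ]
[458.8 266.3  25.5]
[454.9 238.5  27.3]
[458.2 203.7  24.1]
the job is handed in; nothing more can be done
None
```

The job is handed in: all four weights stand in the right nests, the tweezers lie flat in the tray, and the beaker and stopper are where they started, by the last camera image; no verdict came back.

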